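Reverse the ratchet and screw the watch case shut

ROBOT

A 7-joint arm with a two-finger parallel gripper is mounted at the origin on the work surface. World frame = base frame: x ahead of the robot, y to its left, z up, the work surface at z = 0. Lengths are in m, angles in rad, forces in N, time in s.
With the tool pointing down it reaches from about 0.425 to 0.825 m from the base axis. Payload 3.6 kg.
Tool frame: the origin (TCP) lies on the centre line of the jaws, within the pads' length; the fingertips stand 25 mm ahead of it and the grasp point (between the pads) lies 6 mm ahead of it; z points along the fingers, y is the line along which they close (so a half turn about z gives the same grasp; the last joint's range is limited). The gripper opens to 85 mm and grips with 20 to 120 N. Pads are 22 mm wide; open, the fingers measure 114 mm over their backs; the gripper's body (76 mm by 85 mm) begins 54 mm behind the grasp point. The pads swing forward as they close: fully open they stand 13 mm farther back than shut.
Start: joints at [1.107, 0.615, -0.013, 1.423, 0.008, 1.103, -0.04], TCP at [0.276, -0.589, 0.256] pointing down, gripper open.
Joint ranges: [-3.12, 3.12], [-0.3, 2.06], [-1.34, 1.32], [0.26, 2.42], [-1.36, 4.5], [0.01, 1.98], [-2.84, 2.84]. Speed limits (rad/s): [2.79, 2.79, 3.14, 3.14, 3.14, 3.14, 3.14].

INTERFACE

Orientations are given as a unit quaternion [w, x, y, z].
In Python, from plant import arm, vision gives the robot as it stands.
- The arm moves only by the tool send_rows, never from a script. Its argument "moves" is a list of rows, each a list of 6 numbers: the shift along the tool's x, y, z in m, then the turn, a rotation vector about the tool's x, y, z in units of 5 degrees (1.0 is 5 degrees). A call has 1 to 20 rows; each row shifts and turns the commanded pose from where the row before left it, along the tool's axes as they then stand; what a row does not reach is not made up. A row lasts 1/12 s, in which the tool goes at most 41.7 mm and 7.16 degrees, less where a joint would pass 70% of its speed; a pose out of reach is approached as far as the arm can. A call with a gripper value outside its range is refused whole. "gripper" is the finger opening in m, from 0 to 0.0854, set as the call begins (left out, the last holds). The fingers move at their own pace and stop on an object; "grip_force" is the grip in N (left out, the last holds). Time passes only in rows, so rows that do not move let the fingers close. It gives the time, the measured TCP pose, the force, the opening and the grip force at its end, in the units of the state.
- arm.observe(): the state, without advancing time (a new reading comes with each control period).
- vision.get_image(name): name is "side" or "top"; returns a dict with "color" (400x640x3 uint8, red, green, blue), "intrinsics" (3x3 intrinsics, pixels), "extrinsics" (4x4, takes a point from world to camera coordinates). Camera axes: x right, y down, z forward; pixel columns grow to the right and rows downward; lengths in m; the calibration is good to about 2 mm. A picture is of the moment at which its call begins. There is no depth.
- arm.finish_job(): hands the job in; it is judged then, once.
The state is a dict: "t": time; "joint_pos": joint angles; "qd": joint speeds; "joint_efforts": joint torques, N m; "eef_pos": TCP position; "eef_rot": TCP orientation; "contact_force": force on the tool from outside, world axes, zero at the start; "moment": the same for the moment, N m; "grip_width": opening from 0.0 (shut) to 1.0 (fully open); "grip_force": force on a finger pad.
Only numpy, scipy, OpenCV 4.12 (cv2) and the standard library are available. Lean on these libraries where they do the work, as an engineer would, in place of code of your own. Each camera call takes 0.05 s, during which the arm holds its last target. There are 200 camera calls.

TASK

The leaning watch-case closer is still set to undo: first flip the direction lever on its ratchet head over to the clockwise side, then, before driving anything, swing the T-handle anticlockwise (seen looking down on the handle's top) until its bar stands at least 30 degrees past square to the base, to feel that it free-wheels and the steel shell stays still. Then work the handle clockwise, with free back-strokes in between, until the shell is screwed fully home over the smaller inner shell, with the lever left on the clockwise side. Never unscrew the shell, let go at the end, and leave everything else on the counter and in the tray where it is.

Things in the scene. Friction and masses are not known exactly. Their poses are not given: they have to be found in the camera images.
- closer: grey bench fixture, fixed to the counter; base plate 170 x 130 x 18 mm, origin under the plate's centre, z up, x pointing away from the robot (at yaw 0). It carries a spindle that leans 28 degrees from vertical, its top towards -x of this frame (towards the robot); a bearing plate 60 mm wide and a column on the robot's side hold the ratchet head.
- seat (a point): centre of the watch case's shoulder (a 48 mm disc) where the spindle's axis meets it, 35 mm along x and 58 mm above closer's origin; axes as closer's, not leaning. The inner shell (brass, 29 mm wide, 7 mm tall) stands on it.
- shell_rim (a point): centre of the lower rim of the hollow steel shell (39 mm outside, 32 mm inside, 15 mm tall) under the ratchet head; z along the leaning spindle, upwards. It starts 6 to 8 mm above the seat and comes down 3.3 mm per radian of spindle turn; home = rim on the shoulder.
- spindle (a joint): turn of the shell, rad, positive = clockwise looking down on the T-handle = screwing down. Starts 0 to 0.4; 2.4 = fully home against a hard stop; -0.5 = other end. Needs about 0.3 N m.
- handle (a joint): turn of the T-handle with its ratchet head, rad, positive = clockwise; 0 = the bar is square to the base (parallel to closer's y). Hard stops at -1.0 and 1.0, so several strokes are needed; starts 0.1 to 0.4. With friction it takes about 0.3 N m free, 0.55 N m when driving. The ratchet has 14 teeth: after reversing it may run up to 26 degrees before it bites. The handle stays where it is left.
- t_grip (a point): centre of the black T-bar on top of the ratchet head, on the spindle's axis, 103 mm from the seat along the axis. Bar 70 mm long along this frame's y, 18 mm thick along x (grasp here), 26 mm tall along z; z is the spindle's axis pointing up and out (28 degrees from vertical), and the frame turns with the handle. Under the bar is a 14 mm neck 18 mm thick, then the round ratchet head, 54 mm wide, from 26 to 58 mm below the bar's centre.
- lever (a joint): swing of the direction lever relative to the handle, rad; -0.45 = anticlockwise side (undoes), 0.45 = clockwise side (screws down); starts -0.45 to -0.36, must pass 0.3. It turns about an axis parallel to the spindle, at the ratchet head's edge. Stiff enough to stay put (2 N at its tip moves it); its tip moves clockwise about its pivot, seen from the handle's top, when flipped, so towards -y of t_grip's frame by about 24 mm.
- lever_tip (a point): middle of the black lever's round end (12 mm wide, 14 mm tall), 28 mm from its pivot; the pivot lies in t_grip's frame at x 24 mm, y 0, z -41 mm, on the ratchet head's far, upper side. z along the spindle. Frame turns with the lever, x pointing outwards.
- loupe: stainless eyeglass loupe, a 36 mm wide, 32 mm tall waisted cylinder standing beside the case closer; origin under its centre; a bystander, not to be moved
- tweezers: steel tweezers, 110 mm long, 5 mm high, lying flat beside the case closer; origin under its centre; a bystander, not to be moved
- driver_stand: matte green round screwdriver stand, 80 mm wide, 109 mm tall with its drivers, in the smoke tray; origin under its centre; a bystander, not to be moved
- tester: chrome battery tester, 75 x 55 x 40 mm, in the smoke tray; origin under its centre; a bystander, not to be moved
- ladies_watch: rose-gold ladies' watch lying open, 29 mm case, 145 mm long, 9 mm high, in the smoke tray; origin under its centre; a bystander, not to be moved
- parts_pot: lidded metal parts pot, 64 mm wide, 40 mm tall; origin under its centre; a bystander, not to be moved
- cell_box: white box of button cells, 80 x 60 x 32 mm; origin under its centre; a bystander, not to be moved

How it is judged:
On the way, in this order (a step that is already met when the one before it is completed fails the run):
1. the lever is on the clockwise side, before the shell is driven (value of joint lever above 0.3 rad and value of joint spindle below 1 rad), for 0.2 s.
2. free-wheel check: the handle has been swung anticlockwise, past -0.3 rad, with the lever on the clockwise side and the shell not yet driven (all of step 1 and value of joint handle below -0.3 rad), for 0.1 s.
At the end, for the whole second after the job is handed in: the shell is screwed home (spindle past 2.25 of 2.4 rad, rim within 0.5 mm of the shoulder) and still, and the lever is on the clockwise side (past 0.3 rad) (value of joint spindle above 2.25 rad and value of joint lever above 0.3 rad and velocity of joint spindle between -0.05 and 0.05 rad/s); the robot touches nothing.
It fails at once if the shell is unscrewed below 0.0 rad by more than 0.2 rad (value of joint spindle below -0.2 rad).
It fails at once if a bystander (loupe, tweezers, driver stand, tester, ladies' watch, parts pot, cell box) is pushed more than 20 mm (distance of any of loupe, tweezers, driver_stand, tester, ladies_watch, parts_pot, cell_box from where it was at the start of the episode above 0.02 m).
It also fails if it takes over 64 s, if anything falls off the work surface, if the arm or the gripper's body presses on something with over 40 N, if the wrist force passes 120 N, or if a joint passes its speed limit or range.

## Working session

There is one attempt and no reset: what is moved stays moved. The work goes in short steps, Python scripts to look and compute and a tool call to move; the robot and the scene stay as the last step left them, time stands still between calls to the robot, and variables do not carry over. Pictures are saved under pics/ and viewed, at most 10 in all, crops included, and the job is handed in when it is done.

Besides the shell and the picture viewer there is one more tool, called after ">>>" in YAML: its name, and indented under it one key for each argument. send_rows: Moves the arm, as the interface text tells. Its arguments: {"type":"object","properties":{"moves":{"type":"array"},"gripper":{"type":"number"},"grip_force":{"type":"number"}},"required":["moves"]}

```bash
ls; mkdir -p pics; python3 - <<'E'
from plant import arm, vision
import cv2
s=arm.observe(); print(s)
for n in("side","top"):
    d=vision.get_image(n); cv2.imwrite(f"pics/{n}0.png",d["color"][:,:,::-1]); print(n,d["intrinsics"].tolist(),d["extrinsics"].tolist())
E
```

```text
pics
{'t': 0.0, 'joint_pos': array([ 1.10651128,  0.61595521, -0.01261865,  1.4249596 ,  0.00812455,
        1.10339735, -0.04040256]), 'qd': array([-0.00024942, -0.00134992,  0.00073216,  0.00058789, -0.00069001,
        0.00059782, -0.00012857]), 'joint_efforts': array([-1.81288315e-04, -4.69218743e+01,  2.59558596e-01, -1.71033490e+01,
        1.00358151e-02,  9.61199810e-03, -1.59530424e-05]), 'eef_pos': array([ 0.27525343, -0.58804069,  0.2550946 ]), 'eef_rot': array([-1.29562301e-03,  9.76129266e-01,  2.17186267e-01, -3.19515363e-04]), 'contact_force': array([ 0.34147235, -0.18667141,  0.95369545]), 'moment': array([ 0.05945872, -0.02791104,  0.0183654 ]), 'grip_force': 0.0, 'grip_width': 1.0018212413107288}
side [[504.11729082859244, 0.0, 332.9607669771413], [0.0, 504.11729082859244, 197.37942514589022], [0.0, 0.0, 1.0]] [[-0.7370811155188034, -0.6757979724401817, -0.0029205464037004043, 0.42450017813769864], [-0.4412122155151965, 0.484486988315027, -0.7553834384162834, 0.33695648287480245], [0.5119015628279803, -0.5554902866830118, -0.6552765304625955, 1.2410566569588213], [0.0, 0.0, 0.0, 1.0]]
top [[519.8499239522308, 0.0, 313.25670656172036], [0.0, 519.8499239522308, 200.78397072209958], [0.0, 0.0, 1.0]] [[0.00200816321251004, -0.9999536889032318, -0.00941208421822149, 0.03683643865833531], [-0.9848597414716413, -0.00034616461763182604, -0.17335273230748316, 0.5726878447112822], [0.1733414460217877, 0.00961770340967492, -0.9848148266919013, 1.4181301132969657], [0.0, 0.0, 0.0, 1.0]]
```

View pics/side0.png

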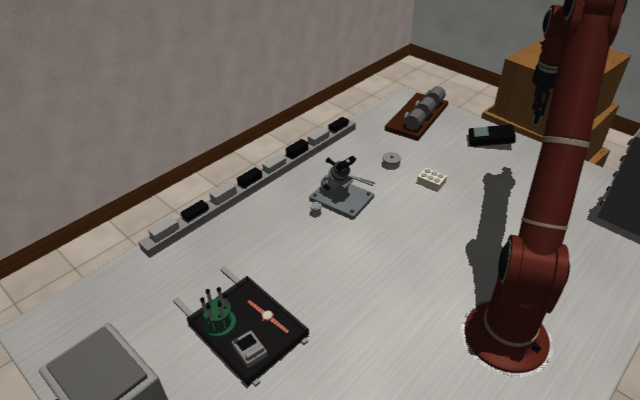

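View pics/top0.png

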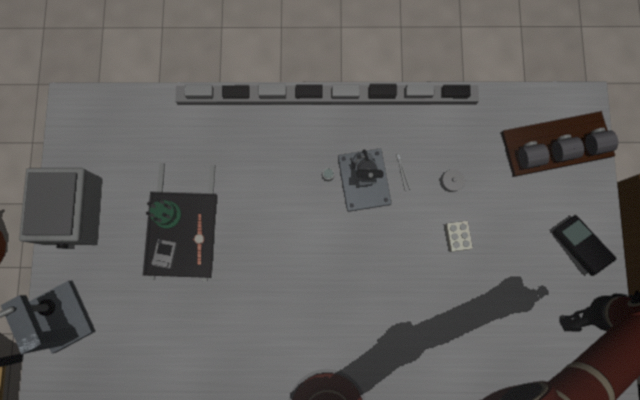

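The closer is at about (365,180) in top and (343,190) in side. The loupe is at (327,174) and the tweezers at (403,172) in top. I'll enlarge both views around the closer.

```bash
cat > crop.py <<'E'
import cv2,numpy as np
def crop(img,x0,y0,w,h,k,step=10):
    c=cv2.resize(img[y0:y0+h,x0:x0+w],None,fx=k,fy=k,interpolation=cv2.INTER_CUBIC)
    c=np.clip((c/255.)**0.6*255,0,255).astype(np.uint8)
    for u in range(x0,x0+w,step):
        cv2.line(c,((u-x0)*k,0),((u-x0)*k,5),(0,0,255),1); cv2.putText(c,str(u),((u-x0)*k,16),0,.35,(0,0,255),1)
    for v in range(y0,y0+h,step):
        cv2.line(c,(0,(v-y0)*k),(5,(v-y0)*k),(0,0,255),1); cv2.putText(c,str(v),(0,(v-y0)*k+4),0,.35,(0,0,255),1)
    return c
E
python3 - <<'E'
import cv2,numpy as np
from crop import crop
a=crop(cv2.imread("pics/top0.png"),333,143,66,75,6); b=crop(cv2.imread("pics/side0.png"),308,146,66,75,6)
cv2.imwrite("pics/c0.png",np.hstack([a,b]))
E
```

```text
(no output)
```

View pics/c0.png

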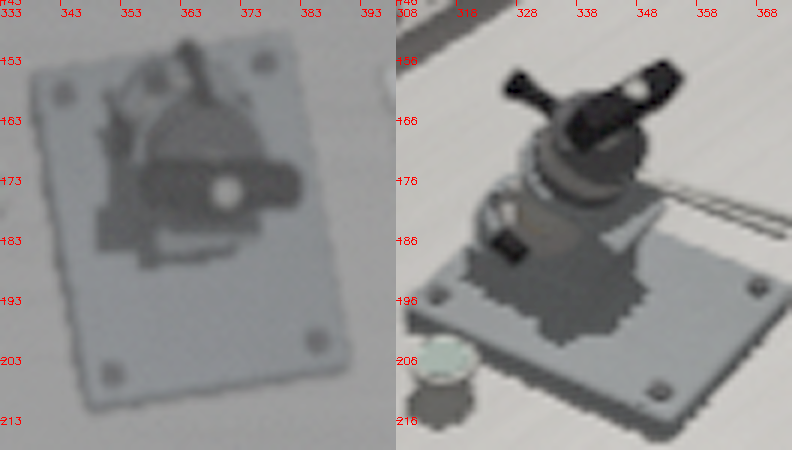

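```bash
cat > geo.py <<'E'
import numpy as np
from scipy.spatial.transform import Rotation as R
K={"side":np.array([[504.117,0,332.961],[0,504.117,197.379],[0,0,1]]),"top":np.array([[519.85,0,313.257],[0,519.85,200.784],[0,0,1]])}
E={"side":np.array([[-0.7370811155188034,-0.6757979724401817,-0.0029205464037004043,0.42450017813769864],[-0.4412122155151965,0.484486988315027,-0.7553834384162834,0.33695648287480245],[0.5119015628279803,-0.5554902866830118,-0.6552765304625955,1.2410566569588213]]),
"top":np.array([[0.00200816321251004,-0.9999536889032318,-0.00941208421822149,0.03683643865833531],[-0.9848597414716413,-0.00034616461763182604,-0.17335273230748316,0.5726878447112822],[0.1733414460217877,0.00961770340967492,-0.9848148266919013,1.4181301132969657]])}
def proj(n,p):
    c=K[n]@(E[n]@np.append(p,1)); return c[:2]/c[2]
def frames(x,y,yaw,h,l=0):
    """base rot/pos, t_grip rot/pos, lever tip pos"""
    B=R.from_euler('z',yaw).as_matrix(); o=np.array([x,y,0])
    S=B@R.from_euler('y',-28,degrees=True).as_matrix()
    seat=o+B@[.035,0,.058]; T=S@R.from_euler('z',-h).as_matrix()
    g=seat+S[:,2]*.103
    tip=g+T@[.024+.028*np.cos(l),-.028*np.sin(l),-.041]
    return B,o,S,T,g,tip
E
cat > fit.py <<'E'
from geo import *
from scipy.optimize import least_squares
obs=[("top",'c',(1,1),(338.5,155)),("top",'c',(1,-1),(381.3,148.8)),("top",'c',(-1,-1),(391,204.7)),("top",'c',(-1,1),(348.3,211.3)),
("side",'c',(-1,-1),(374,194.3)),("side",'c',(-1,1),(352.8,215.7)),("side",'c',(1,1),(310,197.7)),
("top",'g',0,(370.4,174.7)),("side",'g',0,(348.2,160.7)),("top",'l',0,(364.3,151)),("side",'l',0,(327.8,159.7)),
("top",'b',1,(357.4,173.5)),("top",'b',-1,(383,174)),("side",'b',1,(336.5,167.5)),("side",'b',-1,(354.5,158))]
def pred(p):
    B,o,S,T,g,tip=frames(*p); r=[]
    for n,k,a,uv in obs:
        P={'c':lambda:o+B@[.085*a[0],.065*a[1],.018],'g':lambda:g+T[:,2]*.013,'l':lambda:tip+T[:,2]*.007,'b':lambda:g+T@[0,.033*a,.006]}[k]()
        r.append(proj(n,P)-uv)
    return np.array(r)
s=least_squares(lambda p:pred(p).ravel(),[.75,-.07,.17,.25,-.4],loss='soft_l1',x_scale=[.01,.01,.1,.1,.1])
print(s.x.round(4)); print(pred(s.x).round(1).tolist())
B,o,S,T,g,tip=frames(*s.x); print(g,tip)
E
python3 fit.py
```

```text
[ 0.6407 -0.1104  0.1488  0.2024 -0.5214]
[[-0.8, -0.2], [0.1, -0.4], [0.4, 0.2], [-1.5, 0.2], [0.4, -2.3], [0.1, -0.8], [-2.0, -2.9], [-0.2, 0.5], [-1.1, -1.0], [-0.3, 2.1], [0.4, -1.8], [0.0, 0.4], [-0.9, 1.2], [2.1, -2.6], [-1.0, -0.8]]
[ 0.6275182  -0.11234569  0.1489436 ] [ 0.68971211 -0.09902356  0.13626199]
```

The top crop shows the bar centre at (370.5,174.7) and the lever tip at (364,151). The side crop shows the bar centre at (348,161) and the lever tip at (328,160). The fit holds to about 2 px, with the handle at about 0.2 and the lever on the undo side. Next I compute the approach.

```bash
cat > to.py <<'E'
import sys; from geo import *
from plant import arm
P=(.6407,-.1104,.1488)
def target(h,t): # TCP at t (m, in t_grip frame), tool x=Ty,y=Tx,z=-Tz
    _,_,S,T,g,_=frames(*P,h); return g+T@np.array(t), np.column_stack([T[:,1],T[:,0],-T[:,2]])
def state():
    s=arm.observe(); q=s['eef_rot']; return s,s['eef_pos'],R.from_quat([q[1],q[2],q[3],q[0]]).as_matrix()
def where(h):
    s,p,Q=state(); _,_,S,T,g,_=frames(*P,h); return T.T@(p-g)
def show(h,t):
    s,p,Q=state(); pt,Rt=target(h,t)
    print('t',s['t'],'shift in tool axes mm',(Q.T@(pt-p)*1e3).round(1),'rot 5deg units',(R.from_matrix(Q.T@Rt).as_rotvec(degrees=True)/5).round(2),'| q',s['joint_pos'].round(2),'F',s['contact_force'].round(1))
if __name__=="__main__": a=list(map(float,sys.argv[1:])); show(a[0],a[1:4])
E
python3 to.py .2 .052 .036 .08
```

```text
t 0.1 shift in tool axes mm [ 541.  -301.5    9.1] rot 5deg units [ -4.36   3.95 -12.14] | q [ 1.11  0.62 -0.01  1.42  0.01  1.1  -0.04] F [ 0.1 -0.3 -0.2]
```

>>> send_rows:
  moves:
    - [0.027,-0.015,0,0,0,0]
    - [0.027,-0.015,0,0,0,0]
    - [0.027,-0.015,0,0,0,0]
    - [0.027,-0.015,0,0,0,0]
    - [0.027,-0.015,0,0,0,0]
    - [0.027,-0.015,0,0,0,0]
    - [0.027,-0.015,0,0,0,0]
    - [0.027,-0.015,0,0,0,0]
    - [0.027,-0.015,0,0,0,0]
    - [0.027,-0.015,0,0,0,0]
    - [0.027,-0.015,0,0,0,0]
    - [0.027,-0.015,0,0,0,0]
    - [0.027,-0.015,0,0,0,0]
    - [0.027,-0.015,0,0,0,0]
    - [0.027,-0.015,0,0,0,0]
    - [0.027,-0.015,0,0,0,0]
    - [0.027,-0.015,0,0,0,0]
    - [0.027,-0.015,0,0,0,0]
    - [0.027,-0.015,0,0,0,0]
    - [0.027,-0.015,0,0,0,0]
  gripper: 0.0

```text
t: 1.77
eef_pos: [0.6378, -0.0866, 0.2558]
eef_rot: [-0.0, 0.976, 0.217, -0.001]
contact_force: [0.3, 0.4, -0.4]
grip_width: -0.004
grip_force: 0.0
```

>>> send_rows:
  moves:
    - [0,0,0,-0.36,0.33,-1.01]
    - [0,0,0,-0.36,0.33,-1.01]
    - [0,0,0,-0.36,0.33,-1.01]
    - [0,0,0,-0.36,0.33,-1.01]
    - [0,0,0,-0.36,0.33,-1.01]
    - [0,0,0,-0.36,0.33,-1.01]
    - [0,0,0,-0.36,0.33,-1.01]
    - [0,0,0,-0.36,0.33,-1.01]
    - [0,0,0,-0.36,0.33,-1.01]
    - [0,0,0,-0.36,0.33,-1.01]
    - [0,0,0,-0.36,0.33,-1.01]
    - [0,0,0,-0.36,0.33,-1.01]
    - [0,0,0,0,0,0]

```text
t: 2.85
eef_pos: [0.6354, -0.0902, 0.2545]
eef_rot: [0.137, 0.705, 0.667, 0.196]
contact_force: [-0.4, -0.7, -0.3]
grip_width: -0.003
grip_force: 0.0
```

```bash
python3 to.py .2 .052 .036 .08;python3 to.py .2 .052 .036 -.023
```

```text
t 2.85 shift in tool axes mm [ 3.9 -2.   8. ] rot 5deg units [-0.06  0.02 -0.04] | q [ 0.48  0.49 -0.46  1.84  0.22  0.4  -0.12] F [-0.4 -0.7 -0.3]
t 2.85 shift in tool axes mm [  4.   -1.5 111. ] rot 5deg units [-0.06  0.02 -0.04] | q [ 0.48  0.49 -0.46  1.84  0.22  0.4  -0.12] F [-0.4 -0.7 -0.3]
```

>>> send_rows:
  moves:
    - [0.006,-0.001,0.01,0,0,0]
    - [0,0,0.01,0,0,0]
    - [0,0,0.01,0,0,0]
    - [0,0,0.01,0,0,0]
    - [0,0,0.01,0,0,0]
    - [0,0,0.01,0,0,0]
    - [0,0,0.01,0,0,0]
    - [0,0,0.01,0,0,0]
    - [0,0,0.01,0,0,0]
    - [0,0,0.01,0,0,0]
    - [0,0,0.006,0,0,0]
    - [0,0,0,0,0,0]

```text
t: 3.85
eef_pos: [0.6857, -0.0743, 0.161]
eef_rot: [0.137, 0.704, 0.668, 0.197]
contact_force: [-0.5, 0.5, -0.6]
grip_width: -0.003
grip_force: 0.0
```

```bash
cat > look.py <<'E'
import sys,cv2,numpy as np
from plant import vision
from crop import crop
n=sys.argv[1]; im={k:vision.get_image(k)["color"][:,:,::-1].copy() for k in("top","side")}
cv2.imwrite(f"pics/{n}.png",np.hstack([crop(im["top"],333,140,66,80,6),crop(im["side"],308,140,66,80,6)]))
E
python3 look.py c1; python3 to.py .2 .052 .036 -.023
```

```text
t 3.95 shift in tool axes mm [-4.6 -3.4  5.3] rot 5deg units [-0.02  0.   -0.02] | q [ 0.33  0.66 -0.32  1.81  0.29  0.24 -0.2 ] F [-0.4 -1.2  0. ]
```

View pics/c1.png

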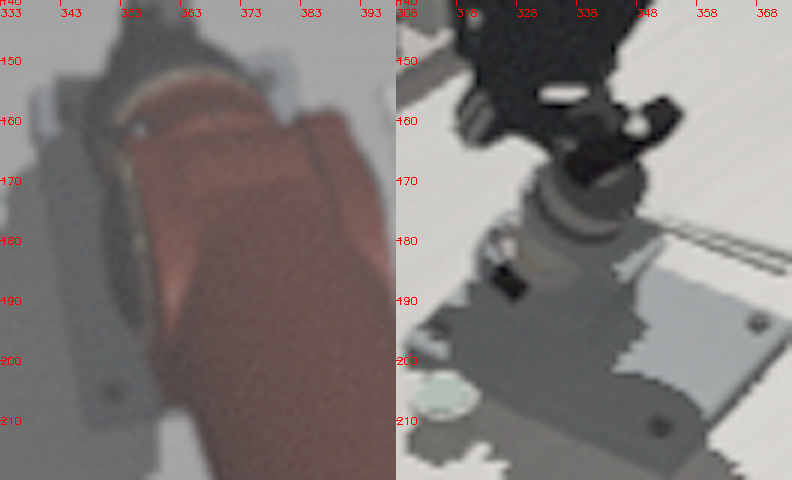

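The side view shows the closed fingers just in front of the lever (tip hidden at about (327,158)), the bar still in the same place, and no contact. I'll lower the last bit and push.

>>> send_rows:
  moves:
    - [0,-0.003,0.005,0,0,0]
    - [-0.003,0,0,0,0,0]
    - [-0.003,0,0,0,0,0]
    - [-0.003,0,0,0,0,0]
    - [-0.003,0,0,0,0,0]
    - [0,0,0,0,0,0]

```text
t: 4.45
eef_pos: [0.6858, -0.0866, 0.1566]
eef_rot: [0.139, 0.704, 0.667, 0.199]
contact_force: [-0.2, 0.2, -0.3]
grip_width: -0.001
grip_force: 0.0
```

>>> send_rows:
  moves:
    - [-0.003,0,0,0,0,0]
    - [-0.003,0,0,0,0,0]
    - [-0.003,0,0,0,0,0]
    - [-0.003,0,0,0,0,0]
    - [0,0,0,0,0,0]

```text
t: 4.87
eef_pos: [0.6844, -0.0994, 0.1544]
eef_rot: [0.138, 0.705, 0.667, 0.197]
contact_force: [-0.3, 1.0, 0.1]
grip_width: -0.001
grip_force: 0.4
```

>>> send_rows:
  moves:
    - [-0.002,0,0,0,0,0]
    - [-0.002,0,0,0,0,0]
    - [-0.002,0,0,0,0,0]
    - [-0.002,0,0,0,0,0]
    - [0,0,0,0,0,0]

```text
t: 5.28
eef_pos: [0.6839, -0.1064, 0.1534]
eef_rot: [0.138, 0.705, 0.668, 0.197]
contact_force: [-1.0, 1.2, -0.1]
grip_width: 0.003
grip_force: 0.4
```

```bash
python3 to.py .2 .052 .004 -.023
```

```text
t 5.2833 shift in tool axes mm [-3.9  0.4  0.4] rot 5deg units [-0.03  0.01 -0.03] | q [ 0.41  0.68 -0.35  1.8   0.3   0.23 -0.15] F [-1.   1.2 -0.1]
```

Contact seen at about 1–2 N. Continuing.

>>> send_rows:
  moves:
    - [-0.002,0,0,0,0,0]
    - [-0.002,0,0,0,0,0]
    - [-0.001,0,0,0,0,0]
    - [0,0,0,0,0,0]

```text
t: 5.62
eef_pos: [0.684, -0.1089, 0.1533]
eef_rot: [0.137, 0.704, 0.668, 0.198]
contact_force: [-0.9, 3.9, 0.5]
grip_width: 0.002
grip_force: 1.8
```

>>> send_rows:
  moves:
    - [-0.002,0,0,0,0,0]
    - [-0.001,0,0,0,0,0]
    - [0,0,0,0,0,0]

```text
t: 5.87
eef_pos: [0.6841, -0.1102, 0.1532]
eef_rot: [0.136, 0.703, 0.669, 0.199]
contact_force: [-0.8, 6.1, 1.3]
grip_width: 0.0
grip_force: 2.8
```

```bash
python3 to.py .2 .052 .004 -.023
```

```text
t 5.8667 shift in tool axes mm [-0.2  0.1  0.4] rot 5deg units [-0.03 -0.05  0.  ] | q [ 0.43  0.68 -0.37  1.8   0.3   0.24 -0.14] F [-0.8  6.1  1.3]
```

Force climbs where the lever's stop was predicted. I'll back off, lift and look.

>>> send_rows:
  moves:
    - [0.005,0,0,0,0,0]
    - [0.01,0,0,0,0,0]
    - [0,0,-0.015,0,0,0]
    - [0,0,-0.02,0,0,0]
    - [0,0,-0.02,0,0,0]
    - [0,0,-0.02,0,0,0]
    - [0,0,-0.02,0,0,0]
    - [0,0,-0.02,0,0,0]
    - [0,0,-0.01,0,0,0]
    - [0,-0.02,0,0,0,0]
    - [0,-0.02,0,0,0,0]
    - [0,0,0,0,0,0]
  gripper: 0.06

```text
t: 6.87
eef_pos: [0.5865, -0.1061, 0.2436]
eef_rot: [0.136, 0.706, 0.668, 0.194]
contact_force: [-1.1, -0.0, -0.7]
grip_width: 0.703
grip_force: 0.0
```

```bash
python3 look.py c2; python3 to.py .2 0 0 .05
```

```text
t 6.9667 shift in tool axes mm [-14.3 -12.1  52.5] rot 5deg units [-0.02  0.02 -0.04] | q [ 0.58  0.45 -0.51  1.95  0.22  0.33 -0.08] F [-0.3  0.1  1.3]
```

View pics/c2.png

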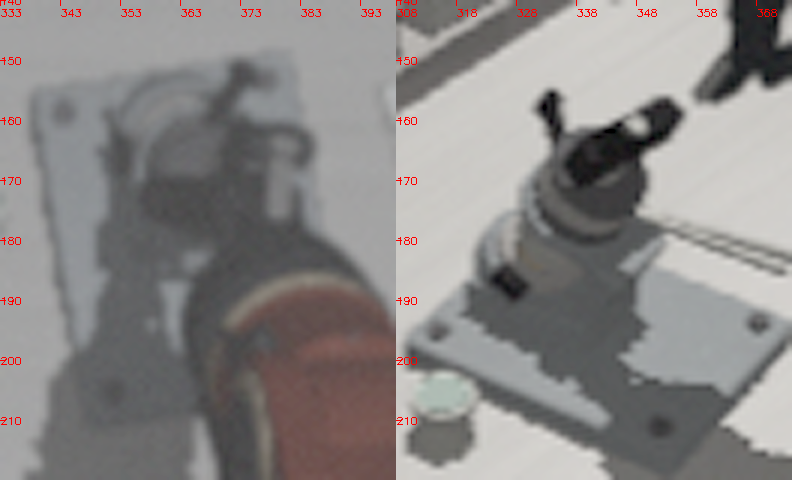

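The lever tip has moved to (373,152) in top and (334,157) in side, about 9 px or 24 mm, so it is flipped. The bar hasn't moved. Next I grasp the bar.

>>> send_rows:
  moves:
    - [-0.007,-0.006,0.01,0,0,0]
    - [-0.0075,-0.006,0.012,0,0,0]
    - [0,0,0.015,0,0,0]
    - [0,0,0.015,0,0,0]
    - [0,0,0.01,0,0,0]
    - [0,0,0,0,0,0]

```text
t: 7.47
eef_pos: [0.6101, -0.1139, 0.1834]
eef_rot: [0.137, 0.704, 0.668, 0.198]
contact_force: [0.7, 0.3, -0.0]
grip_width: 0.706
grip_force: 0.0
```

```bash
python3 to.py .2 0 0 .010
```

```text
t 7.4667 shift in tool axes mm [-1.3 -0.5 28.6] rot 5deg units [-0.03 -0.01 -0.02] | q [ 0.51  0.56 -0.42  1.97  0.27  0.2  -0.1 ] F [ 0.7  0.3 -0. ]
```

>>> send_rows:
  moves:
    - [-0.001,0,0.008,0,0,0]
    - [0,0,0.008,0,0,0]
    - [0,0,0.008,0,0,0]
    - [0,0,0.004,0,0,0]
    - [0,0,0,0,0,0]

```text
t: 7.88
eef_pos: [0.622, -0.1129, 0.1593]
eef_rot: [0.138, 0.704, 0.668, 0.197]
contact_force: [-0.3, -0.3, 0.2]
grip_width: 0.705
grip_force: 0.0
```

>>> send_rows:
  moves:
    - [0,0,0,0,0,0]
    - [0,0,0,0,0,0]
    - [0,0,0,0,0,0]
    - [0,0,0,0,0,0]
    - [0,0,0,0,0,0]
    - [0,0,0,0,0,0]
  gripper: 0.0
  grip_force: 40

```text
t: 8.38
eef_pos: [0.6223, -0.1133, 0.161]
eef_rot: [0.139, 0.704, 0.668, 0.198]
contact_force: [-1.4, -1.0, 3.6]
grip_width: 0.201
grip_force: 41.1
```

```bash
cat >> to.py <<'E'
    s,p,Q=state(); print('tool F',(Q.T@s['contact_force']).round(1),'M',s['moment'].round(2),(Q.T@s['moment']).round(2),'grip mm',s['grip_width']*85.4,s['grip_force'])
E
python3 to.py .2 0 0 .010
```

```text
File "to.py", line 14
    s,p,Q=state(); print('tool F',(Q.T@s['contact_force']).round(1),'M',s['moment'].round(2),(Q.T@s['moment']).round(2),'grip mm',s['grip_width']*85.4,s['grip_force'])
IndentationError: unexpected indent
```

```bash
python3 - <<'E'
t=open('to.py').read().replace("if __name__==\"__main__\": a=","if __name__==\"__main__\":\n    a="); open('to.py','w').write(t)
E
python3 to.py .2 0 0 .010
```

```text
t 8.3833 shift in tool axes mm [-0.  -1.1  3.1] rot 5deg units [ 0.    0.01 -0.01] | q [ 0.47  0.6  -0.37  1.96  0.28  0.15 -0.12] F [-1.4 -1.   3.6]
tool F [-0.7  0.5 -3.9] M [-0.18  0.39  0.1 ] [ 0.4  -0.14 -0.14] grip mm 17.195189799080143 41.078508496284485
```

>>> send_rows:
  moves:
    - [0,0,0,0,0,-0.4]
    - [0,0,0,0,0,-0.8]
    - [0,0,0,0,0,-0.8]
    - [0,0,0,0,0,-0.8]
    - [0,0,0,0,0,-0.8]
    - [0,0,0,0,0,0]

```text
t: 8.88
eef_pos: [0.6225, -0.1133, 0.1611]
eef_rot: [0.169, 0.59, 0.77, 0.174]
contact_force: [-1.8, -1.1, 5.2]
grip_width: 0.201
grip_force: 41.4
```

```bash
python3 to.py -.1 0 0 .010
```

```text
t 8.8833 shift in tool axes mm [ 0.3 -1.2  3.1] rot 5deg units [0.01 0.   0.18] | q [ 0.5   0.61 -0.41  1.96  0.43  0.16  0.06] F [-1.8 -1.1  5.2]
tool F [-0.9  0.7 -5.5] M [-0.13  0.25  0.23] [ 0.26  0.06 -0.25] grip mm 17.17519638197833 41.38709306716919
```

>>> send_rows:
  moves:
    - [0,0,0,0,0,-0.8]
    - [0,0,0,0,0,-0.8]
    - [0,0,0,0,0,-0.8]
    - [0,0,0,0,0,-0.8]
    - [0,0,0,0,0,-0.8]
    - [0,0,0,0,0,-0.8]
    - [0,0,0,0,0,0]

```text
t: 9.47
eef_pos: [0.6227, -0.1132, 0.1612]
eef_rot: [0.201, 0.417, 0.876, 0.135]
contact_force: [-1.2, -0.7, 4.7]
grip_width: 0.202
grip_force: 41.4
```

>>> send_rows:
  moves:
    - [0,0,0,0,0,-0.8]
    - [0,0,0,0,0,-0.8]
    - [0,0,0,0,0,-0.8]
    - [0,0,0,0,0,-0.8]
    - [0,0,0,0,0,0]
    - [0,0,0,0,0,0]

```text
t: 9.97
eef_pos: [0.6227, -0.1131, 0.1612]
eef_rot: [0.218, 0.291, 0.925, 0.106]
contact_force: [-1.6, -0.3, 6.0]
grip_width: 0.201
grip_force: 41.4
```

```bash
python3 to.py -.9 0 0 .010
```

```text
t 9.9667 shift in tool axes mm [ 1.1 -1.   3.1] rot 5deg units [ 0.01  0.01 -1.01] | q [ 0.57  0.63 -0.52  1.96  0.75  0.2   0.46] F [-1.6 -0.3  6. ]
tool F [-1.   0.9 -6. ] M [-0.06  0.13  0.18] [ 0.06  0.13 -0.18] grip mm 17.13713095474447 41.42123579978943
```

>>> send_rows:
  moves:
    - [0,0,0,0,0,0.8]
    - [0,0,0,0,0,0.8]
    - [0,0,0,0,0,0.8]
    - [0,0,0,0,0,0.8]
    - [0,0,0,0,0,0.8]
    - [0,0,0,0,0,0.8]
    - [0,0,0,0,0,0.8]
    - [0,0,0,0,0,0.8]
    - [0,0,0,0,0,0.8]
    - [0,0,0,0,0,0.8]
    - [0,0,0,0,0,0]

```text
t: 10.88
eef_pos: [0.6225, -0.1134, 0.1611]
eef_rot: [0.168, 0.591, 0.77, 0.174]
contact_force: [-2.0, -1.5, 6.4]
grip_width: 0.203
grip_force: 41.5
```

```bash
python3 to.py -.11 0 0 .010
```

```text
t 10.8833 shift in tool axes mm [ 0.4 -1.2  3.1] rot 5deg units [0.   0.01 0.03] | q [ 0.5   0.61 -0.41  1.96  0.43  0.16  0.05] F [-2.  -1.5  6.4]
tool F [-1.3  0.9 -6.6] M [-0.13  0.2  -0.02] [ 0.23 -0.07 -0.03] grip mm 17.371779856269747 41.47584915161133
```

>>> send_rows:
  moves:
    - [0,0,0,0,0,0.8]
    - [0,0,0,0,0,0.8]
    - [0,0,0,0,0,0.8]
    - [0,0,0,0,0,0.8]
    - [0,0,0,0,0,0.8]
    - [0,0,0,0,0,0.8]
    - [0,0,0,0,0,0.8]
    - [0,0,0,0,0,0.8]
    - [0,0,0,0,0,0.8]
    - [0,0,0,0,0,0.8]
    - [0,0,0,0,0,0.8]
    - [0,0,0,0,0,0.8]
    - [0,0,0,0,0,0]

```text
t: 11.97
eef_pos: [0.6221, -0.1132, 0.1608]
eef_rot: [0.083, 0.853, 0.463, 0.227]
contact_force: [-3.0, -0.4, 6.3]
grip_width: 0.201
grip_force: 41.6
```

```bash
python3 to.py .9 0 0 .010
```

```text
t 11.9667 shift in tool axes mm [-0.5 -0.6  3.1] rot 5deg units [-0.    0.01  2.01] | q [ 0.43  0.59 -0.31  1.96  0.04  0.15 -0.4 ] F [-3.  -0.4  6.3]
tool F [ 0.2  0.2 -7. ] M [-0.07  0.46  0.13] [ 0.39 -0.27 -0.11] grip mm 17.181243943379485 41.56458556652069
```

>>> send_rows:
  moves:
    - [0,0,0,0,0,-0.9]
    - [0,0,0,0,0,-0.9]
    - [0,0,0,0,0,-0.9]
    - [0,0,0,0,0,-0.9]
    - [0,0,0,0,0,-0.9]
    - [0,0,0,0,0,-0.9]
    - [0,0,0,0,0,-0.9]
    - [0,0,0,0,0,-0.9]
    - [0,0,0,0,0,-0.9]
    - [0,0,0,0,0,-0.9]
    - [0,0,0,0,0,-0.9]
    - [0,0,0,0,0,-0.9]
    - [0,0,0,0,0,-0.9]
    - [0,0,0,0,0,-0.9]
    - [0,0,0,0,0,-0.9]
    - [0,0,0,0,0,-0.9]
    - [0,0,0,0,0,-0.9]
    - [0,0,0,0,0,-0.9]
    - [0,0,0,0,0,-0.9]
    - [0,0,0,0,0,0]

```text
t: 13.63
eef_pos: [0.6227, -0.1131, 0.1612]
eef_rot: [0.216, 0.31, 0.919, 0.111]
contact_force: [-2.8, -0.0, 5.7]
grip_width: 0.203
grip_force: 41.5
```

```bash
python3 to.py -.9 0 0 .010
```

```text
t 13.6333 shift in tool axes mm [ 1.  -1.1  3.1] rot 5deg units [ 0.01  0.01 -1.48] | q [ 0.56  0.63 -0.52  1.96  0.73  0.2   0.43] F [-2.8 -0.   5.7]
tool F [ 0.1  0.4 -6.3] M [-0.1   0.12  0.25] [ 0.07  0.13 -0.26] grip mm 17.36649502746398 41.54563307762146
```

>>> send_rows:
  moves:
    - [0,0,0,0,0,0.8]
    - [0,0,0,0,0,0.8]
    - [0,0,0,0,0,0.8]
    - [0,0,0,0,0,0.8]
    - [0,0,0,0,0,0.8]
    - [0,0,0,0,0,0.8]
    - [0,0,0,0,0,0.8]

```text
t: 14.22
eef_pos: [0.6226, -0.1133, 0.1611]
eef_rot: [0.182, 0.525, 0.816, 0.159]
contact_force: [-1.9, -0.3, 5.7]
grip_width: 0.2
grip_force: 42.1
```

```bash
python3 to.py -.4 0 0 .010; python3 look.py c3
```

```text
t 14.2167 shift in tool axes mm [ 0.6 -1.2  3.1] rot 5deg units [ 0.    0.01 -1.38] | q [ 0.51  0.61 -0.44  1.96  0.51  0.17  0.14] F [-1.9 -0.3  5.7]
tool F [-0.3  0.9 -5.9] M [-0.38  0.28  0.46] [ 0.34  0.01 -0.56] grip mm 17.040460188713794 42.05674588680267
```

View pics/c3.png

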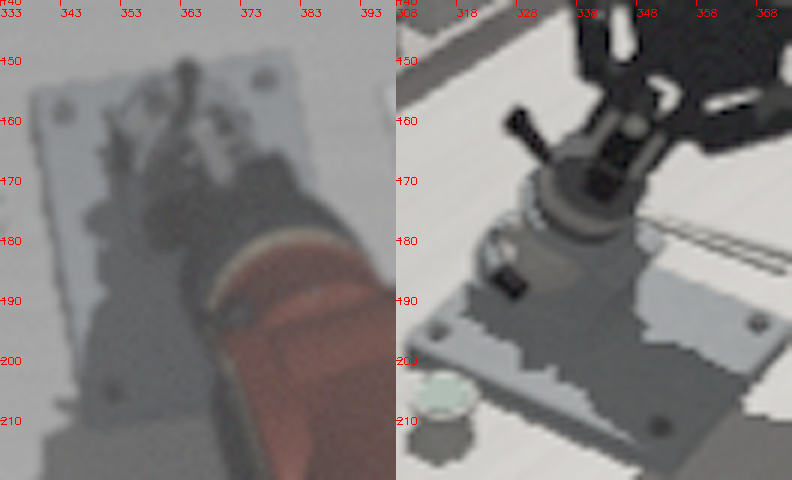

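```bash
python3 -c "
from geo import *
for l in(-.45,.3,.45):
  B,o,S,T,g,tip=frames(.6407,-.1104,.1488,-.28,l); print(l,proj('top',tip+T[:,2]*.007),proj('side',tip+T[:,2]*.007))"
```

```text
-0.45 [356.4531387 156.4795507] [325.75734103 162.71526919]
0.3 [363.24393988 152.87561042] [327.60791908 158.02956273]
0.45 [364.79590012 152.79509786] [328.46812842 157.44512784]
```

>>> send_rows:
  moves:
    - [0,0,0,0,0,0.8]
    - [0,0,0,0,0,0.8]
    - [0,0,0,0,0,0.8]
    - [0,0,0,0,0,0.8]
    - [0,0,0,0,0,0.8]
    - [0,0,0,0,0,0.8]

```text
t: 14.82
eef_pos: [0.6223, -0.1134, 0.161]
eef_rot: [0.145, 0.683, 0.69, 0.193]
contact_force: [-2.7, -1.0, 5.7]
grip_width: 0.204
grip_force: 44.5
```

```bash
python3 to.py .14 0 0 .010
```

```text
t 14.8167 shift in tool axes mm [ 0.1 -1.   3.1] rot 5deg units [-0.    0.01  0.02] | q [ 0.47  0.6  -0.38  1.96  0.32  0.16 -0.09] F [-2.7 -1.   5.7]
tool F [-0.5  0.3 -6.4] M [-0.62  0.33  0.73] [ 0.4  -0.22 -0.91] grip mm 17.396527758176685 44.54490602016449
```

>>> send_rows:
  moves:
    - [0,0,0,0,0,0.6]
    - [0,0,0,0,0,0.6]
    - [0,0,0,0,0,0.6]
    - [0,0,0,0,0,0.6]

```text
t: 15.15
eef_pos: [0.6221, -0.1136, 0.1609]
eef_rot: [0.125, 0.749, 0.617, 0.207]
contact_force: [-2.5, -3.1, 6.1]
grip_width: 0.205
grip_force: 59.6
```

```bash
python3 to.py .35 0 0 .010
```

```text
t 15.15 shift in tool axes mm [ 0.1 -0.9  3.1] rot 5deg units [-0.    0.02  0.11] | q [ 0.46  0.6  -0.35  1.96  0.22  0.15 -0.2 ] F [-2.5 -3.1  6.1]
tool F [-2.5  1.2 -6.8] M [-1.22  0.35  1.49] [ 0.38 -0.48 -1.86] grip mm 17.49582591968205 59.58361962810159
```

Torque reaches 1.9 N m with the handle at only about 0.2, which suggests the spindle is against its stop. I'll confirm with a back-stroke and redrive.

>>> send_rows:
  moves:
    - [0,0,0,0,0,-0.6]
    - [0,0,0,0,0,-0.8]
    - [0,0,0,0,0,-0.8]
    - [0,0,0,0,0,-0.8]
    - [0,0,0,0,0,-0.8]
    - [0,0,0,0,0,-0.8]
    - [0,0,0,0,0,-0.8]
    - [0,0,0,0,0,-0.8]
    - [0,0,0,0,0,-0.8]
    - [0,0,0,0,0,-0.8]
    - [0,0,0,0,0,-0.8]
    - [0,0,0,0,0,0]

```text
t: 16.15
eef_pos: [0.6226, -0.1132, 0.1611]
eef_rot: [0.192, 0.473, 0.847, 0.148]
contact_force: [-2.3, -0.7, 5.0]
grip_width: 0.205
grip_force: 41.5
```

```bash
python3 to.py -.4 0 0 .010
```

```text
t 16.15 shift in tool axes mm [ 0.6 -1.2  3.1] rot 5deg units [0.01 0.01 0.04] | q [ 0.52  0.62 -0.46  1.96  0.57  0.18  0.21] F [-2.3 -0.7  5. ]
tool F [-0.4  0.1 -5.5] M [-0.17  0.25  0.18] [ 0.27  0.08 -0.22] grip mm 17.513846113325158 41.53606474399567
```

>>> send_rows:
  moves:
    - [0,0,0,0,0,0.8]
    - [0,0,0,0,0,0.8]
    - [0,0,0,0,0,0.8]
    - [0,0,0,0,0,0.6]

```text
t: 16.48
eef_pos: [0.6225, -0.1133, 0.1611]
eef_rot: [0.17, 0.581, 0.777, 0.172]
contact_force: [-1.5, -1.2, 6.2]
grip_width: 0.204
grip_force: 41.6
```

```bash
python3 to.py -.2 0 0 .010
```

```text
t 16.4833 shift in tool axes mm [ 0.3 -1.2  3.1] rot 5deg units [ 0.    0.01 -0.71] | q [ 0.5   0.61 -0.42  1.96  0.45  0.16  0.07] F [-1.5 -1.2  6.2]
tool F [-1.2  1.3 -6.2] M [-0.17  0.32  0.16] [ 0.34  0.01 -0.2 ] grip mm 17.44493044741187 41.5503591299057
```

>>> send_rows:
  moves:
    - [0,0,0,0,0,0.8]
    - [0,0,0,0,0,0.7]

```text
t: 16.65
eef_pos: [0.6224, -0.1133, 0.161]
eef_rot: [0.159, 0.631, 0.737, 0.183]
contact_force: [-0.6, 0.2, 5.8]
grip_width: 0.198
grip_force: 41.6
```

```bash
python3 to.py -.1 0 0 .010
```

```text
t 16.65 shift in tool axes mm [ 0.1 -1.1  3.1] rot 5deg units [ 0.    0.01 -1.07] | q [ 0.49  0.61 -0.4   1.96  0.39  0.16 -0.01] F [-0.6  0.2  5.8]
tool F [ 0.2  2.2 -5.4] M [-0.19  0.31  0.16] [ 0.33 -0.05 -0.21] grip mm 16.915127353029472 41.558475494384766
```

>>> send_rows:
  moves:
    - [0,0,0,0,0,0.7]
    - [0,0,0,0,0,0.7]

```text
t: 16.82
eef_pos: [0.6224, -0.1134, 0.161]
eef_rot: [0.148, 0.674, 0.698, 0.192]
contact_force: [-2.9, -1.1, 6.5]
grip_width: 0.201
grip_force: 43.4
```

```bash
python3 to.py .1 0 0 .010
```

```text
t 16.8167 shift in tool axes mm [ 0.1 -1.1  3.1] rot 5deg units [-0.    0.01 -0.14] | q [ 0.48  0.6  -0.38  1.96  0.33  0.16 -0.07] F [-2.9 -1.1  6.5]
tool F [-0.6  0.4 -7.2] M [-0.55  0.32  0.63] [ 0.38 -0.19 -0.79] grip mm 17.207242968847446 43.365628123283386
```

>>> send_rows:
  moves:
    - [0,0,0,0,0,0.7]
    - [0,0,0,0,0,0.7]

```text
t: 16.98
eef_pos: [0.6222, -0.1135, 0.1609]
eef_rot: [0.136, 0.714, 0.657, 0.2]
contact_force: [-2.8, -1.4, 5.7]
grip_width: 0.204
grip_force: 50.4
```

```bash
python3 to.py .2 0 0 .010
```

```text
t 16.9833 shift in tool axes mm [ 0.1 -0.9  3.1] rot 5deg units [-0.    0.01 -0.35] | q [ 0.47  0.6  -0.37  1.96  0.28  0.15 -0.14] F [-2.8 -1.4  5.7]
tool F [-0.9  0.2 -6.4] M [-0.87  0.37  1.14] [ 0.44 -0.29 -1.39] grip mm 17.45819082097358 50.44248819351196
```

>>> send_rows:
  moves:
    - [0,0,0,0,0,0.7]
    - [0,0,0,0,0,0.7]

```text
t: 17.15
eef_pos: [0.6221, -0.1135, 0.1609]
eef_rot: [0.124, 0.752, 0.614, 0.207]
contact_force: [-3.5, 4.9, 8.7]
grip_width: 0.203
grip_force: 61.8
```

```bash
python3 to.py .3 0 0 .010
```

```text
t 17.15 shift in tool axes mm [-0.  -0.8  3.1] rot 5deg units [-0.    0.02 -0.57] | q [ 0.46  0.6  -0.35  1.96  0.22  0.15 -0.2 ] F [-3.5  4.9  8.7]
tool F [ 5.6 -0.2 -9. ] M [1.14 0.12 2.07] [ 0.63  1.88 -1.29] grip mm 17.360720236384534 61.80891396012157
```

The stop is in the same place, so the shell is home. I'll unload, release and lift away along the axis.

>>> send_rows:
  moves:
    - [0,0,0,0,0,-0.7]
    - [0,0,0,0,0,-0.7]
    - [0,0,0,0,0,-0.7]
    - [0,0,0,0,0,-0.7]
    - [0,0,0,0,0,0]

```text
t: 17.57
eef_pos: [0.6223, -0.113, 0.161]
eef_rot: [0.148, 0.672, 0.7, 0.192]
contact_force: [-2.9, 0.3, 6.8]
grip_width: 0.2
grip_force: 50.6
```

>>> send_rows:
  moves:
    - [0,0,0,0,0,0]
    - [0,0,0,0,0,0]
    - [0,0,0,0,0,0]
    - [0,0,0,0,0,0]
    - [0,0,-0.005,0,0,0]
    - [0,0,-0.01,0,0,0]
    - [0,0,-0.02,0,0,0]
    - [0,0,-0.02,0,0,0]
    - [0,0,-0.02,0,0,0]
    - [0,0,-0.02,0,0,0]
    - [0,0,-0.02,0,0,0]
    - [0,-0.02,0,0,0,0]
    - [0,-0.03,0,0,0,0]
    - [0,-0.03,0,0,0,0]
    - [0,0,0,0,0,0]
  gripper: 0.06

```text
t: 18.82
eef_pos: [0.4892, -0.1224, 0.2207]
eef_rot: [0.142, 0.676, 0.699, 0.187]
contact_force: [-1.2, -0.3, -0.7]
grip_width: 0.701
grip_force: 0.0
```

```bash
python3 look.py c4; python3 to.py 0.1 0 0 .05
```

```text
t 18.9167 shift in tool axes mm [ 0.3 80.8 78.2] rot 5deg units [-0.03  0.01 -0.17] | q [ 0.79  0.39 -0.64  2.18  0.24  0.19  0.05] F [1.1 0.  0.3]
tool F [0.  1.1 0.2] M [-0.06  0.45 -0.03] [ 0.45 -0.06  0.03] grip mm 60.174093748730186 0.0
```

View pics/c4.png

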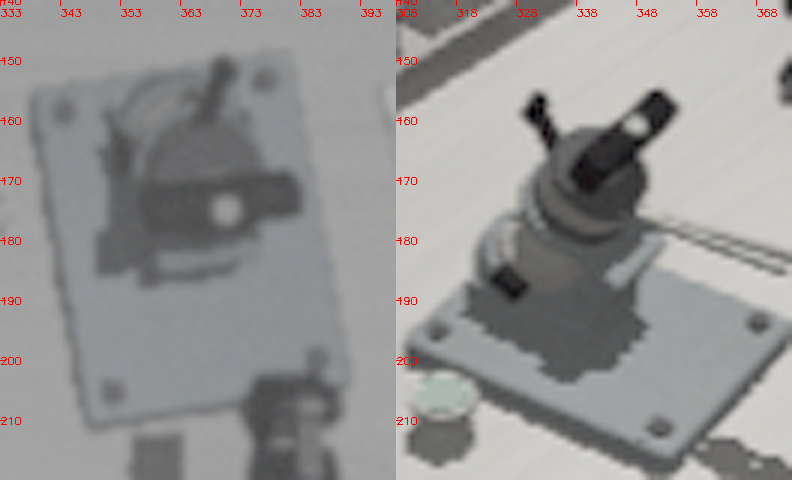

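The top view shows the gripper clear of the closer and the lever tip on the clockwise side at (370,152). The loupe and tweezers haven't moved. Handing in.

```bash
python3 -c "
from plant import arm; print(arm.finish_job())"
```

```text
the job is handed in; nothing more can be done
None
```

I flipped the lever to clockwise, swung the handle about 46° anticlockwise past square and it turned freely, then drove the shell to its stop (felt twice at the same handle angle) and let go; I couldn't see the shell directly, and the hand-in returned no verdict.

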